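Shift the bench shaker into third

ROBOT

A 6-joint arm with a two-finger parallel gripper is mounted at the origin on a cart in front of the work surface, level with it; the furniture and walls round the work are solid. World frame = base frame: x ahead of the robot, y to its left, z up, the work surface at z = 0. Lengths are in m, angles in rad, forces in N, time in s.
With the tool pointing down it reaches from about 0.325 to 0.9 m from the base axis. Payload 6.1 kg.
Tool frame: the origin (TCP) lies between the finger pads; the fingertips stand 22 mm ahead of it and the grasp point (between the pads) lies 3 mm ahead of it (r.nose_length is the distance from the TCP to the fingertips, in m); x points along the fingers, y is the direction in which the jaws open and shut, and the axes are right-handed (so a half turn about x gives the same grasp; the last joint's range is limited). The gripper opens to 87 mm and grips with 3 to 60 N. Pads are 19 mm wide; open, the fingers measure 117 mm over their backs; the gripper's body (75 mm by 190 mm) begins 51 mm behind the grasp point.
Start: joints at [-1.278, 0.22, 1.526, -0, 1.395, -0.126], TCP at [0.254, -0.571, 0.218] pointing down, gripper open.
Joint ranges: [-2.98, 2.98], [-0.91, 2.08], [0.09, 2.57], [-1.24, 4.39], [0.2, 2.65], [-2.68, 2.68]. Speed limits (rad/s): [2.57, 2.57, 3.01, 3.14, 3.14, 3.14].

INTERFACE

Orientations are given as a rotation vector (axis times angle).
In Python, from workcell import r gives the robot as it stands.
- The arm moves only by the shell command python3 -m handwheel 'ROWS' [FORCE]. ROWS is JSON, a list of rows, each a list of 7 numbers: the closure, from 0 (fully open) to 1 (shut), then the shift along the tool's x, y, z in m, then the turn, a rotation vector about the tool's x, y, z in degrees. A call has 1 to 5 rows; each row shifts and turns the pose as measured when the row begins, along the tool's axes as they then stand; what a row does not reach is not made up. A row lasts 1/8 s, in which the tool goes at most 62.5 mm and 10.7 degrees, less where a joint would pass 70% of its speed; a pose out of reach is approached as far as the arm can. A call with a gripper value outside its range is refused whole. The fingers move at their own pace and stop on an object; FORCE is the grip in N (left out, the last holds). Time passes only in rows, so rows that do not move let the fingers close. It gives the time, the measured TCP pose, the force and the opening at its end, in the units of the state.
- r.sense(): the state, without advancing time (a new reading comes with each control period).
- r.read_camera(name): name is "side" or "top" or "wrist"; returns the picture (400x640x3 uint8, red, green, blue); there is no depth.
- r.calibration(name): a dict with "fov_y" (degrees; the focal length in pixels is half the picture's height over the tangent of half this angle, whatever the lens; pixels are square), "cx", "cy" (the principal point, pixels), "world_to_cam" (4x4, takes a point from world to camera coordinates). Camera axes: x right, y down, z forward; pixel columns grow to the right and rows downward; lengths in m; the calibration is good to about 2 mm. A picture is of the moment at which its call begins: read the wrist's pose just before it. calibration takes no time and is no camera call; for the wrist camera it gives the pose at the moment of the call.
- r.job_done(): hands the job in, once; it reports no verdict.
Trained networks look in the newest picture that a camera, given by its name, has taken for a name from the list of things; names that differ only in an ending like _2 or _b are one class to them, and where a whole thing is asked for, a point or a joint stands for the part that bears it (a point fixed in the world has none). Each returns a list of dicts, best first, with "confidence" (0 to 1); they miss things now and then, are a little off and sometimes report something else, mostly with a low value. They report only what shows in the picture. A call takes as long as a camera call.
- r.recognise(camera, thing): "centre" ([x, y, z] in m, in world coordinates, good to about 4 mm: the middle of the surface that is visible of it).
- r.landmark_of(camera, thing): "centre" ([x, y, z] in m, in world coordinates, good to about 4 mm: a listed point, or the origin of a listed thing).
The state is a dict: "time": time; "joint_pos": joint angles; "joint_velocities": joint speeds; "joint_torque": joint torques, N m; "tcp_pos": TCP position; "tcp_rot": TCP orientation; "ft_force": force on the tool from outside, world axes, zero at the start; "ft_torque": the same for the moment, N m; "grip_width": finger opening in m.
Only numpy, scipy, OpenCV 4.12 (cv2) and the standard library are available. Lean on these libraries where they do the work, as an engineer would, in place of code of your own. Each camera call takes 0.05 s, during which the arm holds its last target. There are 200 camera calls.

TASK

The shaker on the worktop is in second gear. Put it in third by pushing its ball-topped lever with the fingertips: out of the near left slot into the crossbar of the H-shaped gate, across to the right, then forward (away from the robot) to the end of the far right slot, without running it into the first or fourth slot on the way. Only push the lever, never take it between the fingers, leave the things standing around where they are, and leave the lever in third.

Things in the scene. Friction and masses are not known exactly. Their poses are not given: they have to be found in the camera images.
- shaker: White bench shaker, fixed to the worktop, yawed up to 0.35 rad. Origin: on the worktop below the middle of the gate; x points away to its platform, y left, z up. Housing x -83 to +218, y -95 to +95 mm, 60 mm high. From x = 97 mm on, a platform at z = 77 mm carries a fixed 70 mm high beaker and a petri dish.
- gate (a point): Middle of the H gate, on top of its 100 x 104 mm steel plate, z = 70 mm. Slots along the shaker's x at y = +23 (left) and -23 mm (right), x -34 to +34 mm, joined by a crossbar along y, x -8.5 to +8.5 mm; between them two steel tongues 28 mm wide, corners rounded 6 mm. Pips number the slot ends: 1 far left, 2 near left, 3 far right, 4 near right.
- slot3 (a point): Far end of the third (far right) slot, on top of the gate plate; 34 mm ahead and 23 mm to the right of the gate's middle. Three pips lie just beyond it.
- lever_across (a joint): Sideways lean of the lever, rad, about an axis along the shaker's x, 10 mm above its origin: 0 upright, positive left, -0.42 to 0.42. In the left slots 0.34 to 0.42 (it starts there), in the right slots -0.34 to -0.42. Stays where it is left (about 2 N at the ball to move it).
- lever_fore (a joint): Fore-and-aft lean, rad, about the same pivot point, axis along the shaker's y leaning with lever_across: positive away from the robot, +0.42 = end of a far slot, -0.42 = end of a near slot, -0.06 to 0.06 = in the crossbar (outside that the tongues block the crossing). Starts at -0.25 to -0.40. Stays where it is left (about 2 N at the ball).
- knob (a point): Centre of the lever's black ball, 36 mm in diameter, on a 10 mm steel stem with an 18 mm collar under the ball; 140 mm from the pivot. With a = lever_across, f = lever_fore it lies in the shaker's frame at x = 140 sin f, y = 140 sin a cos f, z = 10 + 140 cos a cos f mm.
- stem_mid (a point): Point on the lever's stem, 40 mm below the ball's centre along the stem.
- bottle: Loose white reagent bottle with a blue screw cap, 48 mm in diameter, 95 mm high, standing to the right of the shaker; origin at the centre of its underside. Leave it alone.
- dropper: Loose brown dropper bottle with a black cap, 33 mm in diameter, 72 mm high, standing to the left of the shaker; origin at the centre of its underside. Leave it alone.
- vial: Loose small vial with a wide light blue cap, 22 mm in diameter, 39 mm high, standing to the left of the shaker; origin at the centre of its underside. Leave it alone.

How it is judged:
On the way, in this order (a step that is already met when the one before it is completed fails the run):
1. the lever is out of the second slot, in the crossbar (value of joint lever_fore between -0.12 and 0.12 rad), for 0.05 s.
2. the lever is across at the right end of the crossbar (value of joint lever_across below -0.28 rad and value of joint lever_fore between -0.12 and 0.2 rad), for 0.02 s.
At the end, for the whole second after the job is handed in: The lever rests in the third (far right) slot, within about 8 mm of the slot's end as measured at the ball (lever_fore above 0.36, lever_across below -0.28), no longer moving; the bottle, dropper bottle and vial stand upright within 20 mm of where they were (value of joint lever_fore above 0.36 rad and value of joint lever_across below -0.28 rad and velocity of joint lever_fore between -0.02 and 0.02 rad/s and distance of each of bottle, dropper, vial from where it was at the start of the episode below 0.02 m and angle between each of bottle, dropper, vial's own z axis and vertical below 0.2 rad); the robot touches nothing.
It fails at once if the lever was run into the first slot (lever_fore above 0.20 on the left side) (value of joint lever_fore above 0.2 rad and value of joint lever_across above 0 rad).
It fails at once if the lever was run into the fourth slot (lever_fore below -0.20 on the right side) (value of joint lever_fore below -0.2 rad and value of joint lever_across below 0 rad).
It fails at once if the lever was taken between the fingers (grasp point within 14 mm of the ball's centre or of the stem's middle) (distance between the grasp point and knob below 0.014 m or distance between the grasp point and stem_mid below 0.014 m).
It fails at once if a bystander (bottle, dropper bottle or vial) was knocked over, lifted or pushed away (distance of any of bottle, dropper, vial from where it was at the start of the episode above 0.03 m or angle between any of bottle, dropper, vial's own z axis and vertical above 0.4 rad).
It also fails if it takes over 64 s, if anything falls off the work surface, if the arm or the gripper's body presses on something with over 40 N, if the wrist force passes 120 N, or if a joint passes its speed limit or range.

## Working session

There is one attempt and no reset: what is moved stays moved. The work goes in short steps, Python scripts to look and compute and a shell command to move; the robot and the scene stay as the last step left them, time stands still between calls to the robot, and variables do not carry over. Pictures are saved under pics/ and viewed, about 8 in all and at most 12, crops included, and the job is handed in when it is done.

```bash
ls; mkdir -p pics; python3 - <<'E'
from workcell import r
import cv2,numpy as np
s=r.sense();print(s['time'],s['tcp_pos'],s['tcp_rot'],s['grip_width'],r.nose_length)
for c in('side','top'):
    cv2.imwrite(f'pics/{c}0.png',r.read_camera(c)[:,:,::-1])
    for t in('gate','slot3','knob','stem_mid','shaker','bottle','dropper','vial'):
        l=r.landmark_of(c,t)
        print(c,t,[(np.round(d['centre'],3).tolist(),round(d['confidence'],2)) for d in l[:2]])
E
```

```text
pics
0.0 [ 0.25395969 -0.5703869   0.21712564] [ 1.99106882  0.42513664 -1.99138848] 0.08675562727743047 0.022
side gate [([0.554, -0.014, 0.068], 0.63), ([0.533, 0.036, 0.103], 0.46)]
side slot3 [([0.582, -0.04, 0.069], 0.56)]
side knob [([0.525, 0.049, 0.133], 0.45)]
side stem_mid [([0.533, 0.028, 0.097], 0.65)]
side shaker [([0.55, -0.009, 0.002], 0.71)]
side bottle [([0.642, -0.177, 0.002], 0.68)]
side dropper [([0.688, 0.137, -0.0], 0.65)]
side vial [([0.61, 0.123, -0.003], 0.68)]
top gate [([0.555, -0.009, 0.067], 0.68)]
top slot3 [([0.583, -0.035, 0.071], 0.67)]
top knob [([0.522, 0.052, 0.134], 0.69)]
top stem_mid [([0.529, 0.031, 0.1], 0.66)]
top shaker [([0.553, -0.008, 0.002], 0.83)]
top bottle [([0.646, -0.174, 0.001], 0.78)]
top dropper [([0.688, 0.138, 0.001], 0.58), ([0.585, -0.035, 0.07], 0.28)]
top vial [([0.612, 0.123, -0.001], 0.49)]
```

View pics/top0.png

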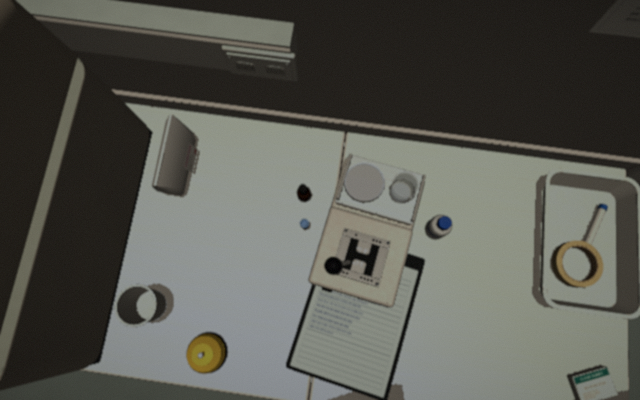

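View pics/side0.png

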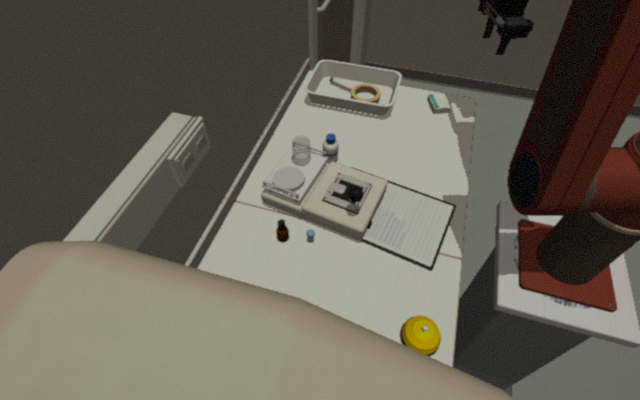

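The top view shows the gate at about (362,257) and the ball at about (334,265), in the near left slot. The shaker is turned slightly clockwise. The side view shows the arm parked clear of it. Next I'll refine the yaw with a rectified crop.

```bash
cat > h.py <<'E'
import numpy as np,cv2
from workcell import r
def cam(c):
    k=r.calibration(c);f=200/np.tan(np.radians(k['fov_y'])/2);return f,k['cx'],k['cy'],np.array(k['world_to_cam'])
def proj(c,P):
    f,cx,cy,T=cam(c);P=np.atleast_2d(P);q=P@T[:3,:3].T+T[:3,3]
    return np.c_[cx+f*q[:,0]/q[:,2],cy+f*q[:,1]/q[:,2]]
def back(c,uv,z):
    f,cx,cy,T=cam(c);o=-T[:3,:3].T@T[:3,3];d=T[:3,:3].T@np.array([(uv[0]-cx)/f,(uv[1]-cy)/f,1]);return o+d*(z-o[2])/d[2]
def w(org,yaw,p):
    c,s=np.cos(yaw),np.sin(yaw);p=np.atleast_2d(p).astype(float)/1000
    return np.c_[org[0]+c*p[:,0]-s*p[:,1],org[1]+s*p[:,0]+c*p[:,1],p[:,2]]
E
python3 - <<'E'
from h import *
im=cv2.imread('pics/top0.png')
# rectified plane z=0.07, 0.5mm/px, x up, y left
W=[(0.43+.0,0.13),(0.43,-0.15),(0.71,-0.15),(0.71,0.13)]
src=np.float32(proj('top',[(x,y,0.07) for x,y in W]))
dst=np.float32([[(0.13-y)*2000,(0.71-x)*2000] for x,y in W])
o=cv2.warpPerspective(im,cv2.getPerspectiveTransform(src,dst),(560,560),flags=cv2.INTER_CUBIC)
o=cv2.convertScaleAbs(o,alpha=1.1)
for i in range(0,560,100):cv2.putText(o,str(i),(i,10),0,.35,(0,0,255));cv2.putText(o,str(i),(0,i),0,.35,(0,0,255))
cv2.imwrite('pics/rect.png',o)
E
```

```text
(no output)
```

View pics/rect.png

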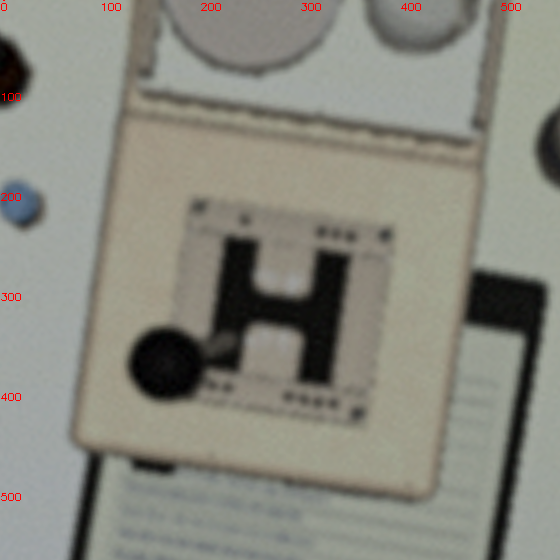

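```bash
cat >> h.py <<'E'
from scipy.spatial.transform import Rotation as R
ORG=(0.554,-0.010);YAW=-0.14
def st():
    s=r.sense();p=s['tcp_pos'];Rt=R.from_rotvec(s['tcp_rot']);c,q=np.cos(YAW),np.sin(YAW)
    d=p[:2]-ORG;print('t',round(s['time'],2),'shaker mm',np.round([1000*(c*d[0]+q*d[1]),1000*(-q*d[0]+c*d[1]),1000*p[2]],1),'F',np.round(s['ft_force'],1),'g',round(s['grip_width'],3))
    return p,Rt
def to(x,y,z,sgn=1):
    p,Rt=st();t=w(ORG,YAW,(x,y,z))[0]
    print('shift now',np.round(Rt.inv().apply(t-p)*1000,1))
    ys=sgn*np.array([-np.sin(YAW),np.cos(YAW),0]);X=np.array([0,0,-1.])
    Rg=R.from_matrix(np.c_[X,ys,np.cross(X,ys)])
    print('turn deg',np.round((Rt.inv()*Rg).as_rotvec(degrees=True),1),'shift after turn',np.round(Rg.inv().apply(t-p)*1000,1))
E
python3 - <<'E'
from h import *
to(-85,54,140,1);to(-85,54,140,-1);print(r.sense()['joint_pos'])
E
```

```text
t 0.9 shaker mm [-218.6 -597.3  218.2] F [-0.2  0.2  0.3] g 0.087
shift now [  78.2 -481.4 -458.6]
turn deg [-148.   -0.    0.] shift after turn [ 78.2 651.3 133.6]
t 0.9 shaker mm [-218.6 -597.3  218.2] F [-0.2  0.2  0.3] g 0.087
shift now [  78.2 -481.4 -458.6]
turn deg [32.  0.  0.] shift after turn [  78.2 -651.3 -133.6]
[-1.27811866e+00  2.20415118e-01  1.52649705e+00 -3.96774009e-06
  1.39471394e+00 -1.26115377e-01]
```

```bash
python3 -m handwheel '[[1,0,0,0,10.6,0,0],[1,0,0,0,10.6,0,0],[1,0,0,0,10.6,0,0],[1,0,-0.04,-0.03,0,0,0],[1,0,-0.05,-0.03,0,0,0]]' 20
for i in 1 2; do python3 -m handwheel '[[1,0,-0.055,-0.01,0,0,0],[1,0,-0.055,-0.01,0,0,0],[1,0,-0.055,-0.01,0,0,0],[1,0,-0.055,-0.01,0,0,0],[1,0,-0.055,-0.01,0,0,0]]'; done
python3 -c "
from h import *
to(-85,54,140,-1)"
```

```text
time: 1.52
tcp_pos: [0.3258, -0.4922, 0.218]
tcp_rot: [-2.14, 0.169, 2.141]
ft_force: [0.8, 0.0, 0.2]
grip_width: 0.0451
time: 2.15
tcp_pos: [0.4213, -0.2207, 0.2184]
tcp_rot: [-2.144, 0.172, 2.137]
ft_force: [0.9, 0.1, 0.3]
grip_width: 0.0019
time: 2.78
tcp_pos: [0.5163, 0.052, 0.22]
tcp_rot: [-2.15, 0.174, 2.131]
ft_force: [1.1, -0.5, -0.9]
grip_width: 0.0005
t 2.77 shaker mm [-46.   56.1 220. ] F [ 1.1 -0.5 -0.9] g 0.0
shift now [79.6  2.6 39.7]
turn deg [-1.  -0.5 -0.2] shift after turn [80.   2.1 39. ]
```

```bash
python3 -m handwheel '[[1,0,0.002,0.042,-1,0,0],[1,0,0,0,0,0,0],[1,0.04,0,0,0,0,0],[1,0.04,0,0,0,0,0],[1,0,0,0,0,0,0]]'
python3 - <<'E'
from h import *
to(-60,54,140,-1)
for c in('top','side'):
    im=r.read_camera(c)
    k=r.landmark_of(c,'knob');print(c,[(np.round(d['centre'],3),d['confidence']) for d in k[:2]])
    u=proj(c,w(ORG,YAW,(-10,30,110)))[0].astype(int)
    o=im[max(u[1]-50,0):u[1]+50,max(u[0]-65,0):u[0]+65,::-1]
    cv2.imwrite(f'pics/{c}1.png',cv2.resize(o,None,fx=5,fy=5,interpolation=cv2.INTER_CUBIC))
E
```

```text
time: 3.4
tcp_pos: [0.4767, 0.0601, 0.1375]
tcp_rot: [-2.164, 0.148, 2.143]
ft_force: [-0.1, -0.6, -0.2]
grip_width: 0.0007
t 3.4 shaker mm [-86.3  58.6 137.5] F [-0.1 -0.6 -0.2] g 0.001
shift now [ -2.2   4.8 -26.3]
turn deg [ 0.3 -0.6 -0.1] shift after turn [ -2.5   4.6 -26.3]
top [(array([ 0.553, -0.008,  0.002]), 0.61)]
side []
```

View pics/side1.png

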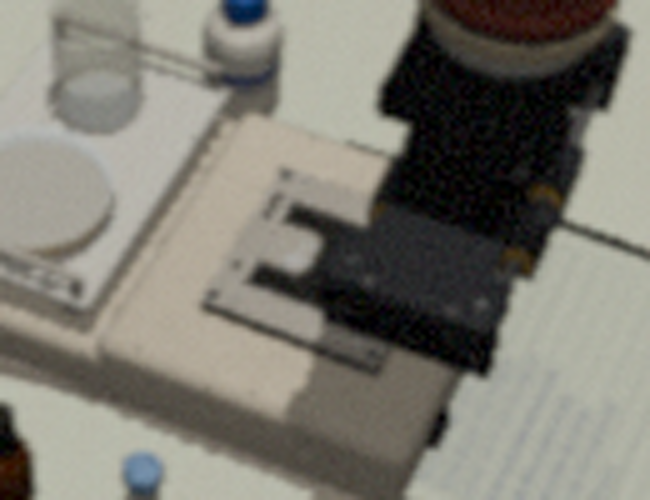

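The gripper body (about (450,250) in the crop) hides the ball. The fingers are behind it, so I'll advance in small steps and watch the force.

```bash
python3 -m handwheel '[[1,0,0.002,-0.012,0,0,0],[1,0,0.002,-0.008,0,0,0]]'|grep -v rot;for i in 1 2 3 4; do python3 -m handwheel '[[1,0,0,-0.007,0,0,0]]'|grep force; python3 -c "
from h import *
st()"; done
```

```text
time: 3.85
tcp_pos: [0.5026, 0.0531, 0.1456]
ft_force: [-0.1, -0.6, -0.9]
grip_width: 0.0003
ft_force: [-4.0, 2.9, 6.9]
t 3.98 shaker mm [-52.   55.3 146.5] F [-4.   2.9  6.9] g 0.001
ft_force: [-4.8, 4.2, 10.6]
t 4.1 shaker mm [-44.1  56.2 148.1] F [-4.8  4.2 10.6] g 0.001
ft_force: [-2.5, 2.8, 7.6]
t 4.22 shaker mm [-36.   56.9 149.8] F [-2.5  2.8  7.6] g 0.0
ft_force: [-2.4, 0.4, 4.1]
t 4.35 shaker mm [-28.1  57.5 151.2] F [-2.4  0.4  4.1] g 0.001
```

```bash
python3 -m handwheel '[[1,0,0,0.03,0,0,0],[1,0,0,0.05,0,0,0],[1,-0.03,0,0.04,0,0,0],[1,0,0,0.0,0,0,0]]'|grep -v rot; cat >> h.py <<'E'
def knob(c='top',n=None):
    im=r.read_camera(c)
    for t in('knob','stem_mid'):
        for d in r.landmark_of(c,t)[:2]:
            p=np.array(d['centre']);c_,q=np.cos(YAW),np.sin(YAW);e=p[:2]-ORG
            x,y,z=c_*e[0]+q*e[1],-q*e[0]+c_*e[1],p[2];L=.14 if t=='knob' else .1
            f=np.arcsin(np.clip(x/L,-1,1));print(c,t,'mm',np.round([x*1e3,y*1e3,z*1e3],1),'f %.2f a %.2f conf %.2f'%(f,np.arctan2(y,z-.01),d['confidence']))
    if n:
        u=proj(c,w(ORG,YAW,(0,0,90)))[0].astype(int)
        o=im[max(u[1]-40,0):u[1]+40,max(u[0]-50,0):u[0]+50,::-1]
        cv2.imwrite(f'pics/{n}.png',cv2.resize(o,None,fx=6,fy=6,interpolation=cv2.INTER_CUBIC))
E
python3 -c "
from h import *
st();knob('top','t2');knob('side')"
```

```text
time: 4.85
tcp_pos: [0.4147, 0.0667, 0.1791]
ft_force: [0.3, -0.3, -0.6]
grip_width: 0.0003
t 4.85 shaker mm [-148.7   56.6  179.1] F [ 0.3 -0.3 -0.6] g 0.0
top knob mm [-15.7  57.3 134.8] f -0.11 a 0.43 conf 0.85
side knob mm [ -9.8  54.3 134.9] f -0.07 a 0.41 conf 0.76
side stem_mid mm [-12.4  40.3 103.2] f -0.12 a 0.41 conf 0.60
```

View pics/t2.png

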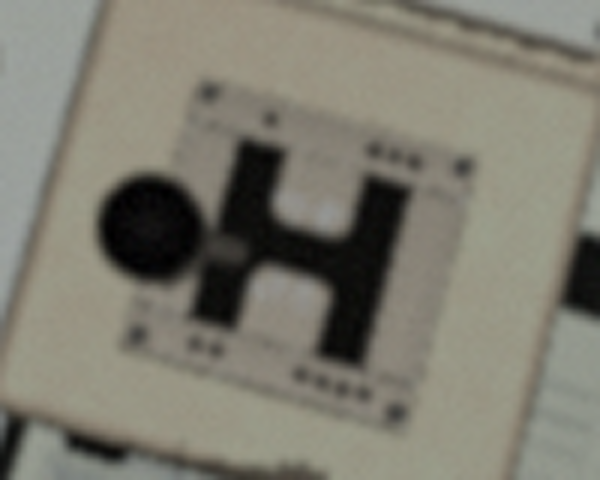

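The ball centre shows at about (150,228) in the crop, with the stem at (230,250), just short of the crossbar's middle (f about -0.09). I'll push about 10 mm more, with the tips lower so they meet the ball squarely.

```bash
python3 -m handwheel '[[1,0.047,0,-0.03,0,0,0],[1,0,0,0,0,0,0],[1,0,0,-0.04,0,0,0],[1,0,0,0,0,0,0],[1,0,0,0,0,0,0]]'|grep -v rot; python3 -c "
from h import *
to(-45,56,132,-1)"
```

```text
time: 5.78
tcp_pos: [0.4867, 0.0563, 0.1278]
ft_force: [0.5, -1.1, -0.3]
grip_width: 0.0002
t 5.78 shaker mm [-75.9  56.3 127.8] F [ 0.5 -1.1 -0.3] g 0.0
shift now [ -3.7   0.4 -31. ]
turn deg [ 0.2 -0.9  0.1] shift after turn [ -4.2   0.3 -30.9]
```

```bash
python3 -m handwheel '[[1,0,0,-0.02,0,-0.9,0],[1,0,0,-0.008,0,0,0]]'|grep force;for i in 1 2 3; do python3 -m handwheel '[[1,0.001,0,-0.006,0,0,0]]'|grep force; python3 -c "
from h import *
st()"; done
```

```text
ft_force: [-0.8, 0.4, -0.6]
ft_force: [-2.7, 1.4, 1.4]
t 6.15 shaker mm [-42.7  56.9 129.7] F [-2.7  1.4  1.4] g 0.0
ft_force: [-1.9, 0.2, 1.6]
t 6.28 shaker mm [-37.3  57.  128.9] F [-1.9  0.2  1.6] g 0.0
ft_force: [-2.8, 0.6, 2.1]
t 6.4 shaker mm [-31.7  57.1 127.9] F [-2.8  0.6  2.1] g 0.001
```

```bash
python3 -m handwheel '[[1,0,0,0.025,0,0,0],[1,0,0,0.04,0,0,0],[1,0,-0.05,0.02,0,0,0],[1,0,-0.05,0,0,0,0],[1,0,0,0,0,0,0]]'|grep -v rot; python3 -c "
from h import *
to(0,115,132,-1);knob('top','t3');knob('side')"
```

```text
time: 7.02
tcp_pos: [0.4604, 0.163, 0.1279]
ft_force: [-0.4, -0.5, -0.6]
grip_width: 0.0004
t 7.03 shaker mm [-116.9  158.3  127.9] F [-0.4 -0.5 -0.6] g 0.0
shift now [  -3.5   43.4 -116.8]
turn deg [ 0.1 -0.4  0.2] shift after turn [  -4.1   43.3 -116.9]
top knob mm [ -2.7  54.9 136.9] f -0.02 a 0.41 conf 0.79
top knob mm [ 35.5 -18.3  70.7] f 0.26 a -0.29 conf 0.52
top stem_mid mm [ -1.9  38.3 104.5] f -0.02 a 0.39 conf 0.50
side knob mm [ 31.5 -24.5  69.6] f 0.23 a -0.39 conf 0.29
side stem_mid mm [  0.5  39.4 102.3] f 0.01 a 0.40 conf 0.55
```

View pics/t3.png

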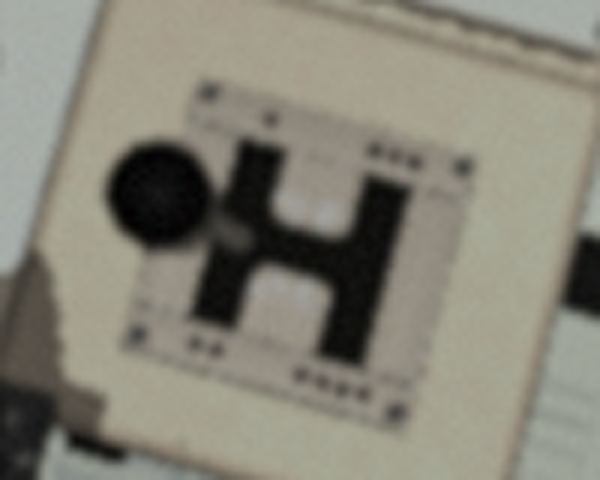

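The ball is at about (160,192) and the stem at (235,235), so the lever is in line with the crossbar and step 1 is met. Next I go to its left side.

```bash
python3 -m handwheel '[[1,0,0,-0.05,0,0,0],[1,0,0,-0.05,0,0,0],[1,-0.003,0.02,-0.01,0,0,0],[1,0,0.015,0,0,0,0],[1,0,0,0,0,0,0]]'|grep -v rot; python3 -c "
from h import *
to(-2,90,132,-1)"
```

```text
time: 7.95
tcp_pos: [0.5654, 0.1028, 0.1289]
ft_force: [0.1, 0.3, 0.5]
grip_width: 0.0002
t 7.95 shaker mm [ -4.4 113.2 128.9] F [0.1 0.3 0.5] g 0.0
shift now [-3.2 23.2 -2.7]
turn deg [-0.6 -0.1  0. ] shift after turn [-3.1 23.2 -2.4]
```

```bash
python3 -m handwheel '[[1,-0.003,0.014,-0.002,-0.5,0,0],[1,0,0.008,0,0,0,0],[1,0,0.008,0,0,0,0]]'|grep force;for i in 1 2 3 4; do python3 -m handwheel '[[1,0,0.01,0,0,0,0],[1,0,0.01,0,0,0,0]]'|grep force; python3 -c "
from h import *
st()"; done
```

```text
ft_force: [-0.3, -0.6, -0.1]
ft_force: [-0.4, 3.6, 2.6]
t 8.57 shaker mm [ -3.1  63.  133.8] F [-0.4  3.6  2.6] g 0.0
ft_force: [0.4, 3.0, 2.3]
t 8.82 shaker mm [ -2.9  42.  134.2] F [0.4 3.  2.3] g 0.001
ft_force: [-0.7, 2.1, 2.1]
t 9.07 shaker mm [ -3.   20.2 133.8] F [-0.7  2.1  2.1] g 0.001
ft_force: [0.8, 1.8, -0.8]
t 9.32 shaker mm [ -3.4  -1.5 133.2] F [ 0.8  1.8 -0.8] g 0.001
```

```bash
for i in 1 2 3 4; do python3 -m handwheel '[[1,0,0.005,0,0,0,0]]'|grep force; python3 -c "
from h import *
st()"; done
```

```text
ft_force: [1.4, 1.9, -1.6]
t 9.45 shaker mm [ -3.7  -7.4 132.7] F [ 1.4  1.9 -1.6] g 0.001
ft_force: [1.0, 3.0, -1.8]
t 9.57 shaker mm [ -4.  -12.8 132.2] F [ 1.   3.  -1.8] g 0.001
ft_force: [0.2, 2.2, -0.3]
t 9.7 shaker mm [ -4.3 -18.  131.8] F [ 0.2  2.2 -0.3] g 0.0
ft_force: [0.4, 2.8, -1.3]
t 9.82 shaker mm [ -4.6 -23.1 131.5] F [ 0.4  2.8 -1.3] g 0.0
```

```bash
python3 -m handwheel '[[1,0,-0.04,0,0,0,0],[1,-0.045,-0.04,0.03,0,0,0],[1,-0.045,0,0.05,0,0,0],[1,0,0,0.05,0,0,0],[1,0,0,0.0,0,0,0]]'|grep -v rot; python3 -c "
from h import *
st();knob('top','t4');knob('side')"
```

```text
time: 10.45
tcp_pos: [0.4298, 0.0616, 0.219]
ft_force: [0.2, -0.2, 0.1]
grip_width: 0.0003
t 10.45 shaker mm [-132.9   53.6  219. ] F [ 0.2 -0.2  0.1] g 0.0
top knob mm [ -5.8 -44.6 139.1] f -0.04 a -0.33 conf 0.80
top stem_mid mm [ -4.  -37.7 105.9] f -0.04 a -0.37 conf 0.59
side knob mm [ -2.4 -49.7 139.7] f -0.02 a -0.37 conf 0.68
side stem_mid mm [  0.  -32.5 102.7] f 0.00 a -0.34 conf 0.83
```

View pics/t4.png

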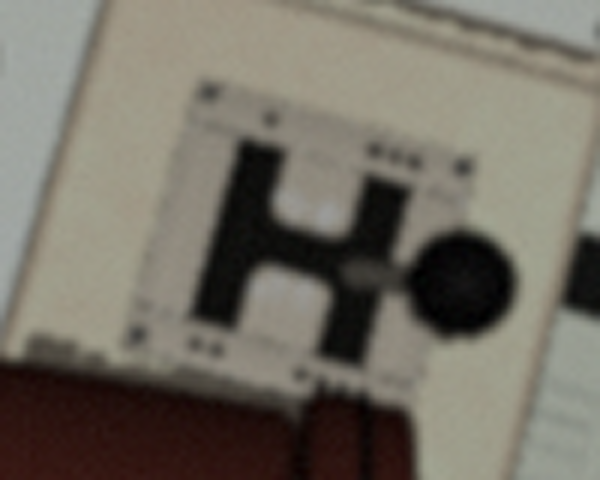

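The ball is at about (463,285) and the stem at (370,273), in the right-hand slot column of the crossbar (a about -0.35), so step 2 is met. Now I go behind the ball and push forward.

```bash
python3 -m handwheel '[[1,0,0.05,0,0,0,0],[1,0,0.05,0,0,0,0],[1,0.045,0.002,0.02,0,0,0],[1,0.04,0,0.02,0,0,0],[1,0,0,0,0,0,0]]'|grep -v rot; python3 -c "
from h import *
to(-45,-50,132,-1)"
```

```text
time: 11.38
tcp_pos: [0.3806, -0.0392, 0.1314]
ft_force: [0.6, 0.4, 0.1]
grip_width: 0.0003
t 11.38 shaker mm [-167.6  -53.1  131.4] F [0.6 0.4 0.1] g 0.0
shift now [  -1.1   -3.6 -122.6]
turn deg [-0.2  0.2 -0. ] shift after turn [  -0.6   -3.1 -122.6]
```

```bash
python3 -m handwheel '[[1,0,-0.003,-0.05,0,0,0],[1,0,0,-0.045,0,0,0],[1,0,0,-0.02,0,0,0],[1,0,0,-0.008,0,0,0]]'|grep force; for i in 1 2 3 4; do python3 -m handwheel '[[1,0,0,-0.008,0,0,0],[1,0,0,-0.007,0,0,0]]'|grep force; python3 -c "
from h import *
st()"; done
```

```text
ft_force: [0.8, 0.7, -0.3]
ft_force: [-2.4, -0.3, 1.9]
t 12.12 shaker mm [-17.6 -51.3 138.6] F [-2.4 -0.3  1.9] g 0.001
ft_force: [-2.3, 0.4, 0.2]
t 12.38 shaker mm [ -2.5 -51.4 138.8] F [-2.3  0.4  0.2] g 0.001
ft_force: [-2.2, 0.3, -0.5]
t 12.62 shaker mm [ 12.8 -51.1 138.4] F [-2.2  0.3 -0.5] g 0.001
ft_force: [-2.1, 0.9, 0.5]
t 12.88 shaker mm [ 28.7 -50.8 138.3] F [-2.1  0.9  0.5] g 0.0
```

```bash
for i in 1 2 3; do python3 -m handwheel '[[1,0.001,0,-0.003,0,0,0]]'|grep force; python3 -c "
from h import *
st()"; done
```

```text
ft_force: [-1.9, 0.2, 1.1]
t 13.0 shaker mm [ 32.6 -50.8 137.5] F [-1.9  0.2  1.1] g 0.001
ft_force: [-2.5, 1.1, 0.7]
t 13.12 shaker mm [ 35.9 -50.7 136.6] F [-2.5  1.1  0.7] g 0.001
ft_force: [-5.7, 0.7, 2.6]
t 13.25 shaker mm [ 38.5 -50.7 135.5] F [-5.7  0.7  2.6] g 0.001
```

The force is rising, so the lever is at the slot's end. I'll retreat and check.

```bash
python3 -m handwheel '[[1,0,0,0.03,0,0,0],[1,0,0,0.05,0,0,0],[1,0,0,0.05,0,0,0],[1,-0.05,0,0.03,0,0,0],[1,0,0,0,0,0,0]]'|grep -v rot; python3 -c "
from h import *
st();knob('top','t5');knob('side')
for t in('bottle','dropper','vial'):print(t,[(np.round(d['centre'],3),d['confidence']) for d in r.landmark_of('top',t)[:1]])
s=r.sense();print(np.abs(s['joint_velocities']).max())"
```

```text
time: 13.88
tcp_pos: [0.4251, -0.0434, 0.1859]
ft_force: [0.9, -0.1, 0.1]
grip_width: 0.0003
t 13.88 shaker mm [-123.   -51.   185.9] F [ 0.9 -0.1  0.1] g 0.0
top knob mm [ 54.2 -41.6 128.9] f 0.40 a -0.34 conf 0.69
top stem_mid mm [ 39.  -31.5  95.6] f 0.40 a -0.35 conf 0.56
side knob mm [ 54.9 -49.3 126.7] f 0.40 a -0.40 conf 0.74
side knob mm [-1.9 -5.3 67.3] f -0.01 a -0.09 conf 0.57
side stem_mid mm [ 41.9 -30.2  97.5] f 0.43 a -0.33 conf 0.69
bottle [(array([ 0.646, -0.173,  0.001]), 0.65)]
dropper [(array([0.691, 0.136, 0.005]), 0.73)]
vial [(array([ 0.611,  0.12 , -0.003]), 0.57)]
0.0062747068700900735
```

View pics/t5.png

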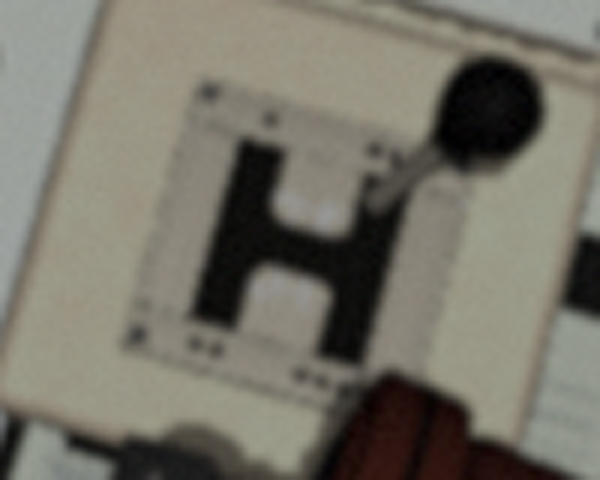

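The ball is at about (490,108) and the stem is at the far right slot's end. The lever is in third, the bystanders haven't moved and the gripper is clear.

```bash
python3 -c "
from workcell import r
print(r.job_done())"
```

```text
the job is handed in; nothing more can be done
None
```

The shaker's lever is now in third gear, and I've handed the job in; no verdict came back. With the fingers shut, I pushed the lever forward out of second, right along the crossbar, then forward to the end of the third slot. It took about 14 s of the 64 s.

**Lever:** both cameras put `lever_fore` at about 0.40 to 0.43 (above 0.36 needed). They put `lever_across` at -0.33 to -0.40 (below -0.28 needed). The force rose to about 6 N at the slot's end, and the last top view shows the stem there.

**Bystanders:** the bottle, dropper and vial measured within 6 mm of where they started, which is about the networks' error.

**Gripper:** it was withdrawn clear, about 160 mm behind the ball, with no contact force.

**What went wrong or disagreed:**
- The first forward push stopped short at about -0.09 because the fingertips had drifted up, so I went back lower and repeated it.
- Top and side differed by up to 8 mm on the ball's sideways position.
- A few reports picked out the gate instead of the ball; I ignored them.

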